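# Slide the tall bottle into the balcony bin and shut its door

### The job

Put the tall plant-feed bottle away: push it low on its body so that it slides, standing upright, over the tiles and through the open doorway until it is wholly inside the empty bin, then push the bin's swing door fully shut. Push only: do not lift the bottle or let it tip, and leave the other things on the sill where they are.

Things in the scene. Friction and masses are not known exactly. Their poses are not given: they have to be found in the camera images.
- bottle: Tall slim brown glass bottle with a white cap, loose, 60 mm across, 250 mm high, 0.4 to 0.8 kg; straight body up to 170 mm, then a 26 mm neck. Origin: centre of its underside; z up. Pushed within 35 mm of the tiles it slides; pushed above 40 to 60 mm it tips. A tool pointing straight down may knock it higher up with its gripper, so slope the tool back about 45 degrees.
- bin: Empty off-white plastic bin with a clear lid, fixed; 170 mm deep, 250 wide, 290 high, walls 4 mm. Origin: centre of its underside, z up; its own -x points out through the doorway, which looks towards the robot's right (world -y) to within 7 degrees. Inside: own x -85 to +81 mm, own y -121 to +121 mm. Floor flush with the tiles, no step.
- doorway (a point): Middle of the doorway's lower edge, on the tiles, at own x = -85 mm of the bin; x, y, z axes as the bin's. The doorway is 242 mm wide and 278 mm high and is open over all of that. The bottle is wholly inside once its centre is 30 mm or more past this plane.
- bin_door (a joint): Opening angle of the bin's swing door in rad: 0 fully shut against the doorway, about 1.55 to 1.85 at the start, 2.1 at most. It swings about an upright axis at the bin's own -y side (the side away from the robot), stays where it is left and needs under 1 N at its free edge.
- door_hinge (a point): Point on the door's upright hinge axis at mid height (139 mm above the tiles), at own x = -90, y = -123 mm of the bin. Shut, the door runs from here along the bin's own +y; opening turns it anticlockwise seen from above.
- door_edge (a point): Middle of the door's free upright edge, on its outer face, 244 mm from the hinge axis, 139 mm above the tiles. White frame with a clear panel, 8 mm thick, 6 to 272 mm above the tiles; a finger tab (60 mm high, 12 mm out) stands on the outer face here. The outer face looks away from the bin when shut, and away from the robot (world +x) while open.
- pot: Terracotta flower pot with soil, 136 mm across, 122 mm high; leave alone. Origin: centre of its underside.
- small_pot: Small empty terracotta pot, 82 mm across, 76 mm high; leave alone. Origin: centre of its underside.
- jar: Clear glass jar with a steel lid, 74 mm across, 95 mm high; leave alone. Origin: centre of its underside.
- fork: Steel three-tined hand fork with a wooden handle, 289 mm long, up to 28 mm high, lying on the tiles with its tines to its own +x; leave alone. Origin: on the tiles under its steel neck, near mid length.
- marker: Wooden plant marker, 131 mm long, 22 mm wide, 5 mm thick, lying flat; leave alone. Origin: on its underside, about 6 mm from the middle.
- tin: Steel tin, 68 mm across, 82 mm high; leave alone. Origin: centre of its underside.
- twine: Wooden reel of twine, 60 mm across, 64 mm high; leave alone. Origin: centre of its underside.

How it is judged (in metres and radians):
On the way, in this order (a step that is already met when the one before it is completed fails the run):
1. the bottle stands wholly inside the bin, with the door still open (x of bottle in the frame of bin between -0.055 and 0.056 m and y of bottle in the frame of bin between -0.096 and 0.096 m and angle between bottle's own z axis and vertical below 0.1 rad and value of joint bin_door above 0.3 rad), for 0.2 s.
2. the door is fully shut (value of joint bin_door below 0.04 rad), for 0.2 s.
At the end, for the whole second after the job is handed in: The bottle stands upright (within 0.05 rad) and at rest on the bin's floor, wholly behind the doorway plane and between the walls, and the door is shut to within 0.04 rad (10 mm at its free edge) (x of bottle in the frame of bin between -0.057 and 0.056 m and y of bottle in the frame of bin between -0.096 and 0.096 m and height (world z) of bottle below 0.006 m and angle between bottle's own z axis and vertical below 0.05 rad and linear speed of bottle below 0.02 m/s and value of joint bin_door below 0.04 rad); the robot touches nothing.
It fails at once if the bottle is lifted off the tiles (its base centre more than 12 mm up) (height (world z) of bottle above 0.012 m).
It fails at once if the bottle tips (more than 0.25 rad) (angle between bottle's own z axis and vertical above 0.25 rad).
It fails at once if the fingers bear on the bottle with more than 30 N (contact force between the fingers and bottle above 30 N).
It fails at once if another thing on the sill is moved more than 30 mm (distance of any of pot, small_pot, jar, fork, marker, tin, twine from where it was at the start of the episode above 0.03 m).
It also fails if it takes over 70 s, if anything falls off the work surface, if the arm or the gripper's body presses on something with over 40 N, if the wrist force passes 120 N, or if a joint passes its speed limit or range.

### The arm

A 6-joint arm with a two-finger parallel gripper is mounted at the origin on the work surface. World frame = base frame: x ahead of the robot, y to its left, z up, the work surface at z = 0. Lengths are in m, angles in degrees, forces in N, time in s.
With the tool pointing down it reaches from about 0.3 to 0.875 m from the base axis. Payload 6.4 kg.
Tool frame: the origin (TCP) lies midway between the tips of the shut fingers; the grasp point (between the pads) lies 19 mm behind it (r.tcp_to_grasp is the z of the grasp point in the tool frame, in m); z points along the fingers, y is the line along which they close (so a half turn about z gives the same grasp; the last joint's range is limited). The gripper opens to 85 mm and grips with 20 to 120 N. Pads are 22 mm wide; open, the fingers measure 114 mm over their backs; the gripper's body (76 mm by 85 mm) begins 54 mm behind the grasp point. The pads swing forward as they close: fully open they stand 13 mm farther back than shut.
Start: joints at [55.445, 10.359, 92.074, -0, 77.567, -11.82], TCP at [0.222, 0.53, 0.231] pointing down, gripper open.
Joint ranges: [-171.53, 171.53], [-51.25, 118.39], [17.06, 147.69], [-65.23, 245.23], [0, 150.52], [-178.68, 178.68]. Speed limits (degrees/s): [147.25, 147.25, 172.46, 180, 180, 180].

### API

Orientations are given as a 3x3 rotation matrix whose columns are the frame's x, y, z axes.
In Python, from workcell import monitor, cams, job, r gives the robot as it stands.
- The arm moves only by the shell command python3 -m handwheel 'ROWS' [FORCE]. ROWS is JSON, one flat list of numbers, 5 for each row, row after row: the finger opening in mm, from 0 to 85.4, then the shift along the world's x, y, z in units of 40 mm (1.0 is 40 mm), then the turn about the world's z in units of 10 degrees (1.0 is 10 degrees). A call has 1 to 8 rows; each row is the pose to reach, as a shift and turn from the pose commanded when the call began; what a row does not reach only later rows make up. A row lasts 1/8 s, in which the tool goes at most 62.5 mm and 10.7 degrees, less where a joint would pass 70% of its speed; a pose out of reach is approached as far as the arm can. A call with a gripper value outside its range is refused whole. The fingers move at their own pace and stop on an object; FORCE is the grip in N (left out, the last holds). Time passes only in rows, so rows that repeat a pose let the fingers close. It gives the time, the measured TCP pose, the force, the opening and the grip force at its end, in the units of the state.
- monitor.get_obs(): the state, without advancing time (a new reading comes with each control period).
- cams.grab_frame(name): name is "side" or "top" or "wrist"; returns a dict with "img" (480x640x3 uint8, red, green, blue), "fx", "fy", "cx", "cy" (pixels), "R" (3x3) and "t" (3): a world point X has camera coordinates R X + t; the wrist camera has in their place "hand_eye" (4x4, takes a point from camera to tool coordinates, whose origin is the TCP and whose axes are the flange's). Camera axes: x right, y down, z forward; pixel columns grow to the right and rows downward; lengths in m; the calibration is good to about 2 mm. A picture is of the moment at which its call begins: read the wrist's pose just before it. There is no depth.
- job.finish_job(): hands the job in; it is judged then, once.
The state is a dict: "t": time; "q": joint angles; "dq": joint speeds; "effort": joint torques, N m; "ee_pos": TCP position; "eef_rot": TCP orientation; "force": force on the tool from outside, world axes, zero at the start; "wrist_torque": the same for the moment, N m; "grip_width": finger opening in m; "grip_force": force on a finger pad.
Only numpy, scipy, OpenCV 4.12 (cv2) and the standard library are available. Lean on these libraries where they do the work, as an engineer would, in place of code of your own. Each camera call takes 0.05 s, during which the arm holds its last target. There are 200 camera calls.

## Working session

There is one attempt and no reset: what is moved stays moved. The work goes in short steps, Python scripts to look and compute and a shell command to move; the robot and the scene stay as the last step left them, time stands still between calls to the robot, and variables do not carry over. Pictures are saved under pics/ and viewed, at most 10 in all, crops included, and the job is handed in when it is done.

```bash
mkdir -p pics
python3 - <<'E'
from workcell import monitor,cams,job,r
import cv2,numpy as np,pickle
o=monitor.get_obs();print(o['t'],o['ee_pos'],o['eef_rot'],r.tcp_to_grasp)
d={}
for n in("side","top","wrist"):
    f=cams.grab_frame(n);d[n]=f;cv2.imwrite(f'pics/{n}0.png',f['img'][:,:,::-1])
    print(n,f['fx'],f['cx'],f['cy'],f.get('R'),f.get('t'),f.get('hand_eye'))
d['o']=o
pickle.dump(d,open('d0.pkl','wb'))
E
```

```text
0.0 [0.22190221 0.5298884  0.23039219] [[-9.22305428e-01  3.86460552e-01 -9.68801020e-04]
 [ 3.86461606e-01  9.22304429e-01 -1.40262524e-03]
 [ 3.51470148e-04 -1.66805327e-03 -9.99998547e-01]] -0.0187
side 592.9677062809751 315.8761942761209 245.52378054711033 [[ 0.69369046  0.72023045 -0.00785135]
 [ 0.60450434 -0.58808636 -0.53733503]
 [-0.39162232  0.36799801 -0.84333233]] [-0.3885053 -0.3096475  1.9347227] None
top 550.19704706921 319.961307105891 235.0203146545806 [[-2.08105352e-02 -9.99783093e-01  8.29363111e-04]
 [-9.88349613e-01  2.04474343e-02 -1.50820906e-01]
 [ 1.50771234e-01 -3.95836449e-03 -9.88560755e-01]] [-0.01379741  0.60664079  1.32995371] None
wrist 412.48238925461084 319.2992462831144 240.6378356787572 None None [[ 6.20013693e-04 -9.54522032e-01 -2.98139743e-01  7.61835090e-02]
 [ 9.99999794e-01  6.41723781e-04  2.50690432e-05 -3.96243964e-04]
 [ 1.67394409e-04 -2.98139697e-01  9.54522233e-01 -1.42965213e-01]
 [ 0.00000000e+00  0.00000000e+00  0.00000000e+00  1.00000000e+00]]
```

View pics/top0.png

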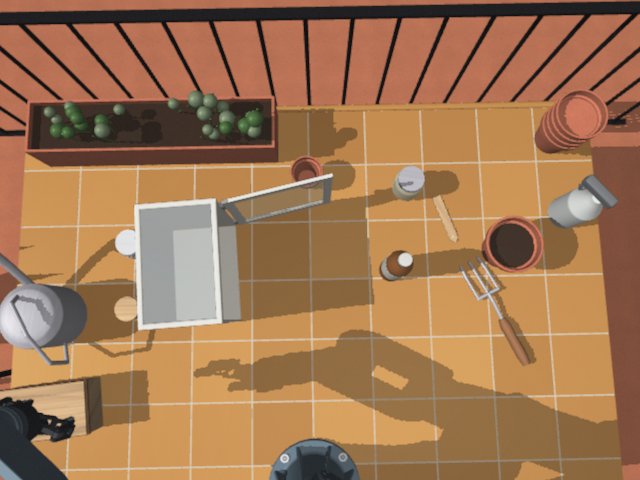

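View pics/side0.png

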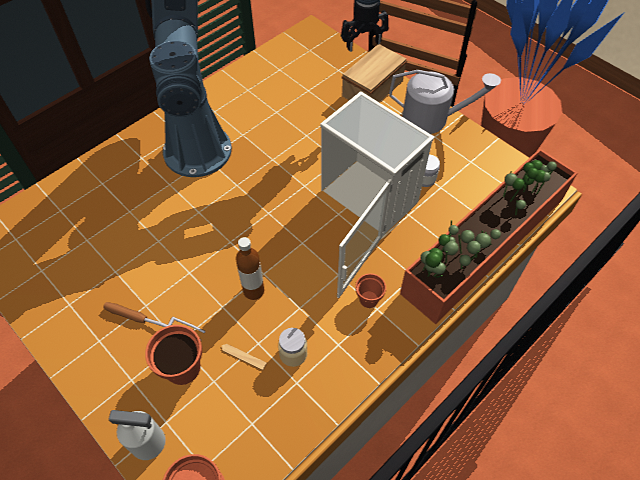

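The top view has the bin rim corners at about (136,205), (217,200), (221,322) and (140,328). The bottle cap is near (405,260) with its base near (391,272), and the door edge is near (330,180). In the side view the bottle cap is at (244,243). Next I'll measure these and look at the gripper shape.

```bash
cat > h.py <<'E'
import numpy as np,cv2
def ray(f,u,v,z):
    R=np.array(f['R']);t=np.array(f['t'])
    c=-R.T@t; d=R.T@np.array([(u-f['cx'])/f['fx'],(v-f['cy'])/f['fy'],1.])
    return c+d*(z-c[2])/d[2]
def proj(f,X):
    p=np.array(f['R'])@np.array(X)+np.array(f['t']);return [round(f['fx']*p[0]/p[2]+f['cx'],1),round(f['fy']*p[1]/p[2]+f['cy'],1)]
def tri(fa,pa,fb,pb):
    P=lambda f:np.array([[f['fx'],0,f['cx']],[0,f['fy'],f['cy']],[0,0,1]])@np.c_[f['R'],f['t']]
    X=cv2.triangulatePoints(P(fa),P(fb),np.array(pa,float).reshape(2,1),np.array(pb,float).reshape(2,1));return (X[:3]/X[3]).ravel()
E
python3 - <<'E'
import pickle,cv2,numpy as np
from h import *
d=pickle.load(open('d0.pkl','rb'));T,S=d['top'],d['side']
def cap(f,x0,y0,x1,y1):
    im=f['img'][y0:y1,x0:x1]; hsv=cv2.cvtColor(im,cv2.COLOR_RGB2HSV)
    m=((hsv[...,1]<60)&(hsv[...,2]>150)).astype(np.uint8)
    n,l,s,c=cv2.connectedComponentsWithStats(m);print([(s[i].tolist(),(c[i]+[x0,y0]).round(1).tolist()) for i in range(1,n) if s[i][4]>15])
cap(T,380,240,420,290);cap(S,230,230,270,305)
for p in [(136,205),(217,200),(221,322),(140,328)]: print('rim',ray(T,*p,.29).round(3))
print('door top edge end',ray(T,331,176,.272).round(3),'start',ray(T,222,206,.272).round(3))
print('cap',ray(T,405,260,.25).round(3), 'capside',ray(S,244,243,.25).round(3))
print('smallpot',ray(T,307,170,.076).round(3),'jar',ray(T,410,180,.095).round(3),'marker',ray(T,446,218,.005).round(3))
a=cv2.resize(S['img'][0:80,300:420],None,fx=4,fy=4,interpolation=cv2.INTER_CUBIC)
b=cv2.resize(T['img'][180:360,120:440],None,fx=1.75,fy=1.75,interpolation=cv2.INTER_CUBIC)
w=cv2.resize(d['wrist']['img'],(320,240))
out=np.zeros((320+260,800,3),np.uint8);out[:320,:480]=a;out[:240,480:]=w
b=cv2.resize(T['img'][180:330,120:440],None,fx=1.7,fy=1.7,interpolation=cv2.INTER_CUBIC);out[322:322+b.shape[0],:b.shape[1]]=b
cv2.imwrite('pics/c1.png',out[:,:,::-1])
E
```

```text
[([18, 12, 15, 15, 162], [404.9, 259.2]), ([2, 19, 8, 17, 62], [384.6, 268.2])]
[([8, 7, 13, 10, 95], [243.7, 241.7])]
rim [0.64  0.354 0.29 ]
rim [0.647 0.186 0.29 ]
rim [0.397 0.177 0.29 ]
rim [0.388 0.338 0.29 ]
door top edge end [ 0.698 -0.052  0.272] start [0.638 0.179 0.272]
cap [ 0.518 -0.204  0.25 ] capside [ 0.524 -0.206  0.25 ]
smallpot [0.766 0.003 0.076] jar [ 0.73  -0.249  0.095] marker [ 0.65  -0.354  0.005]
```

View pics/c1.png

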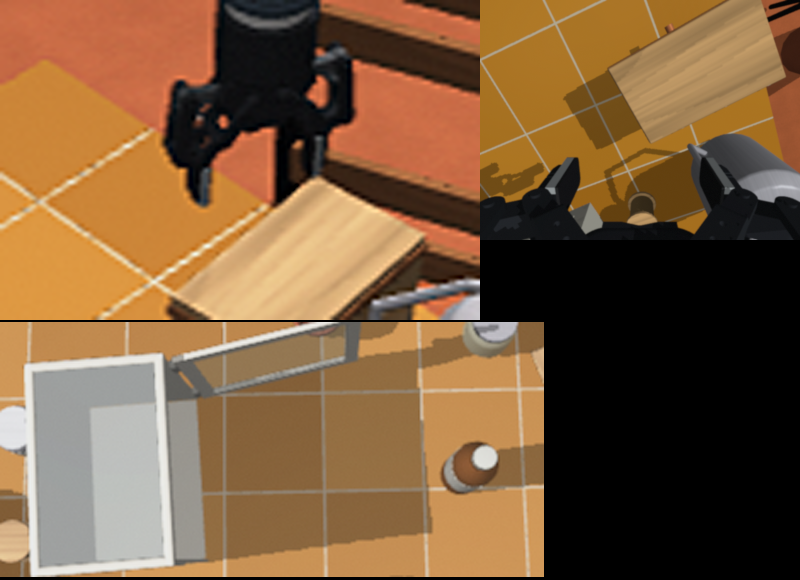

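The top-left crop shows the knuckles bulging out wider than the fingertips, about 60 mm above the tips. A vertical tool would therefore hit the bottle too high, so the tool has to slope. Rows only allow a turn about z, so I'll test whether a pose out of reach leaves the tool tilted. I'll do it high up, in free space.

```bash
python3 -m handwheel '[85,0,0,1.5,0, 85,0,0,3,0, 85,0,0,4.5,0, 85,0,0,6,0, 85,0.5,1.2,6,0, 85,1.0,2.4,6,0, 85,1.5,3.6,6,0, 85,2,4.8,6,0]'; python3 -m handwheel '[85,0.5,1.2,0,0, 85,1.0,2.4,0,0, 85,1.5,3.6,0,0, 85,2,4.8,0,0, 85,2,4.8,0,0]'; python3 -c "
from workcell import monitor
o=monitor.get_obs();print(o['q'],o['ee_pos'],o['eef_rot'])"
```

```text
t: 1.15
ee_pos: [0.3027, 0.7235, 0.471]
eef_rot: [[-0.922, 0.387, -0.0], [0.387, 0.922, -0.0], [-0.0, -0.0, -1.0]]
force: [1.5, 0.7, 1.9]
grip_width: 0.0849
grip_force: 0.0
t: 1.78
ee_pos: [0.3309, 0.7917, 0.4163]
eef_rot: [[-0.922, 0.386, 0.019], [0.386, 0.921, 0.046], [-0.0, 0.05, -0.999]]
force: [0.1, -0.1, -0.0]
grip_width: 0.0851
grip_force: 0.0
[ 59.2821462   48.77070115  17.06439963   0.40626678 111.34690535
  -7.8294659 ] [0.33092866 0.79168871 0.41630887] [[-9.22325041e-01  3.85926112e-01  1.94307640e-02]
 [ 3.86414848e-01  9.21195638e-01  4.56307178e-02]
 [-2.89449516e-04  4.95946894e-02 -9.98769384e-01]]
```

```bash
python3 -m handwheel '[85,3,7.2,0,0, 85,4,9.6,0,0, 85,4,9.6,0,0, 85,4,9.6,0,0]'|sed -n 2,3p;python3 -m handwheel '[85,4,9.6,0,0, 85,4,9.6,0,0, 85,4,9.6,0,0, 85,4,9.6,0,0]'|sed -n 2,3p; python3 -m handwheel '[85,-0.5,-1.2,0,0, 85,-1.0,-2.4,0,0, 85,-1,-2.4,0,0]' | sed -n 2,3p; python3 -c "
from workcell import monitor
o=monitor.get_obs();print(o['q'],o['t'])"
```

```text
ee_pos: [0.349, 0.8353, 0.3447]
eef_rot: [[-0.922, 0.385, 0.037], [0.386, 0.918, 0.088], [0.0, 0.096, -0.995]]
ee_pos: [0.3634, 0.8701, 0.2863]
eef_rot: [[-0.922, 0.382, 0.056], [0.387, 0.912, 0.135], [0.0, 0.146, -0.989]]
ee_pos: [0.3205, 0.7696, 0.2841]
eef_rot: [[-0.922, 0.383, 0.052], [0.386, 0.913, 0.128], [0.001, 0.139, -0.99]]
[58.78545646 36.88804922 50.71716564  1.25368054 84.52186673 -8.52434119] 3.15
```

Tilt gained at the reach limit stays with the tool, so I'll build it up with outward and upward pulls.

```bash
for i in 1 2 3; do python3 -m handwheel '[85,0.5,1.2,1,0, 85,1,2.4,2,0, 85,2,4.8,4,0, 85,3,7.2,6,0, 85,4,9.6,8,0, 85,5,12,10,0, 85,6,14,12,0, 85,6,14,12,0]'|sed -n 1,3p; done; python3 -c "
from workcell import monitor
o=monitor.get_obs();print(o['q'],o['t'])"
```

```text
t: 4.15
ee_pos: [0.3506, 0.8372, 0.4173]
eef_rot: [[-0.922, 0.379, 0.076], [0.386, 0.904, 0.182], [0.0, 0.198, -0.98]]
t: 5.15
ee_pos: [0.3468, 0.8267, 0.4711]
eef_rot: [[-0.922, 0.375, 0.095], [0.386, 0.894, 0.227], [0.0, 0.247, -0.969]]
t: 6.15
ee_pos: [0.345, 0.8216, 0.5106]
eef_rot: [[-0.922, 0.369, 0.114], [0.387, 0.881, 0.273], [0.0, 0.296, -0.955]]
[ 58.71272982  43.06800672  17.10907811   2.5861971  102.80176221
  -7.5987658 ] 6.15
```

Each call gains about 2.9°. The tilt needs to lie along tool x, the narrow side, so that the two fingers can cradle the bottle. I'll turn −113° first, so that further outward pulls cancel the present y tilt and build x tilt.

```bash
python3 -m handwheel '[85,-0.5,-1.2,-1,-1, 85,-1,-2.4,-1,-2, 85,-1,-2.4,-1,-3, 85,-1,-2.4,-1,-4, 85,-1,-2.4,-1,-5, 85,-1,-2.4,-1,-6, 85,-1,-2.4,-1,-7, 85,-1,-2.4,-1,-8]'|sed -n 1,3p
python3 -m handwheel '[40,0,0,0,-1, 40,0,0,0,-2, 40,0,0,0,-3, 40,0,0,0,-3.3, 40,0,0,0,-3.3]'|sed -n 1,3p
python3 -m handwheel '[40,0.5,1.2,1,0, 40,1,2.4,2,0, 40,2,4.8,4,0, 40,3,7.2,6,0, 40,3,7.2,6,0]'|sed -n 1,3p
for i in 1 2 3; do python3 -m handwheel '[40,1,2.4,2,0, 40,3,7.2,6,0, 40,3,7.2,6,0]'|sed -n 1,3p; done; python3 -c "
from workcell import monitor
o=monitor.get_obs();print(o['q'],o['t'])"
```

```text
t: 7.15
ee_pos: [0.3047, 0.7257, 0.4706]
eef_rot: [[0.226, 0.931, 0.288], [0.974, -0.216, -0.066], [0.001, 0.296, -0.955]]
t: 7.78
ee_pos: [0.3039, 0.721, 0.4667]
eef_rot: [[0.715, 0.667, 0.208], [0.699, -0.684, -0.209], [0.003, 0.295, -0.956]]
t: 8.4
ee_pos: [0.3183, 0.7134, 0.4948]
eef_rot: [[0.706, 0.67, 0.229], [0.706, -0.687, -0.17], [0.043, 0.282, -0.958]]
t: 8.78
ee_pos: [0.3289, 0.7122, 0.5136]
eef_rot: [[0.696, 0.673, 0.251], [0.713, -0.689, -0.132], [0.084, 0.27, -0.959]]
t: 9.15
ee_pos: [0.339, 0.713, 0.529]
eef_rot: [[0.685, 0.676, 0.272], [0.718, -0.69, -0.093], [0.125, 0.259, -0.958]]
t: 9.52
ee_pos: [0.3488, 0.7156, 0.5428]
eef_rot: [[0.673, 0.679, 0.295], [0.721, -0.691, -0.054], [0.167, 0.249, -0.954]]
[ 62.09644949  40.72854324  17.10245706 -18.46498559 115.58207009
  97.35479743] 9.525
```

```bash
python3 -m handwheel '[40,0,-0.2,0,-1, 40,1,2.4,1,-1, 40,3,7.2,6,-1]'|sed -n 1,3p
for i in 1 2 3 4 5 6 7 8; do python3 -m handwheel '[40,1.5,3.6,2,0, 40,3,7.2,5,0]'|sed -n 1,3p; done; python3 -c "
from workcell import monitor
o=monitor.get_obs();print(o['q'],o['t'])"
```

```text
t: 9.9
ee_pos: [0.3556, 0.7153, 0.5344]
eef_rot: [[0.776, 0.555, 0.3], [0.598, -0.799, -0.07], [0.201, 0.234, -0.951]]
t: 10.15
ee_pos: [0.3658, 0.727, 0.5378]
eef_rot: [[0.763, 0.559, 0.324], [0.599, -0.8, -0.028], [0.244, 0.215, -0.945]]
t: 10.4
ee_pos: [0.376, 0.7397, 0.5382]
eef_rot: [[0.749, 0.565, 0.346], [0.599, -0.801, 0.012], [0.284, 0.199, -0.938]]
t: 10.65
ee_pos: [0.3859, 0.7528, 0.5395]
eef_rot: [[0.733, 0.572, 0.368], [0.598, -0.8, 0.052], [0.324, 0.182, -0.928]]
t: 10.9
ee_pos: [0.3955, 0.7662, 0.5414]
eef_rot: [[0.717, 0.579, 0.389], [0.595, -0.799, 0.093], [0.365, 0.165, -0.916]]
t: 11.15
ee_pos: [0.405, 0.7799, 0.5438]
eef_rot: [[0.699, 0.586, 0.41], [0.589, -0.796, 0.135], [0.406, 0.147, -0.902]]
t: 11.4
ee_pos: [0.4143, 0.7939, 0.5468]
eef_rot: [[0.679, 0.594, 0.43], [0.582, -0.793, 0.177], [0.446, 0.13, -0.885]]
t: 11.65
ee_pos: [0.4232, 0.8079, 0.5503]
eef_rot: [[0.659, 0.603, 0.449], [0.573, -0.79, 0.218], [0.487, 0.114, -0.866]]
t: 11.9
ee_pos: [0.432, 0.822, 0.5543]
eef_rot: [[0.638, 0.612, 0.468], [0.562, -0.785, 0.26], [0.526, 0.097, -0.845]]
[ 60.50517792  42.43528088  17.13206379 -16.2274135   91.96885397
 106.28755845] 11.9
```

```bash
for i in 1 2 3 4 5; do python3 -m handwheel '[40,1.5,3.6,2,0, 40,3,7.2,5,0]'|sed -n 1,3p; done; python3 -c "
from workcell import monitor
o=monitor.get_obs();print(o['q'],o['t'],o['grip_width'])"
python3 - <<'E'
import pickle
from h import *
d=pickle.load(open('d0.pkl','rb'));T,S=d['top'],d['side']
print('cap tri',tri(T,(404.9,259.2),S,(243.7,241.7)).round(3))
for z in(0,.25):print(proj(T,(.52,-.206,z)),proj(S,(.52,-.206,z)))
# pot, fork
print('pot',ray(T,513,243,.122).round(3)); print([ray(T,*p,.01).round(3) for p in [(464,266),(478,300),(497,270),(503,322)]])
E
```

```text
t: 12.15
ee_pos: [0.4403, 0.8361, 0.5587]
eef_rot: [[0.616, 0.621, 0.485], [0.549, -0.78, 0.301], [0.565, 0.081, -0.821]]
t: 12.4
ee_pos: [0.4484, 0.85, 0.5637]
eef_rot: [[0.593, 0.63, 0.501], [0.534, -0.774, 0.341], [0.603, 0.066, -0.795]]
t: 12.65
ee_pos: [0.4561, 0.8638, 0.569]
eef_rot: [[0.569, 0.64, 0.516], [0.517, -0.767, 0.38], [0.639, 0.051, -0.768]]
t: 12.9
ee_pos: [0.4634, 0.8773, 0.5747]
eef_rot: [[0.545, 0.65, 0.53], [0.499, -0.759, 0.418], [0.674, 0.036, -0.738]]
t: 13.15
ee_pos: [0.4702, 0.8904, 0.5807]
eef_rot: [[0.52, 0.66, 0.542], [0.479, -0.751, 0.455], [0.707, 0.023, -0.707]]
[ 59.80361949  43.70926486  17.14160921 -14.27230153  76.27478867
 105.86680905] 13.15 0.04015421436658833
cap tri [ 0.52  -0.204  0.249]
[np.float64(390.8), np.float64(269.6)] [np.float64(252.8), np.float64(290.6)]
[np.float64(405.9), np.float64(259.1)] [np.float64(242.8), np.float64(242.0)]
pot [ 0.566 -0.481  0.122]
[array([ 0.524, -0.391,  0.01 ]), array([ 0.438, -0.422,  0.01 ]), array([ 0.512, -0.475,  0.01 ]), array([ 0.382, -0.481,  0.01 ])]
```

The tilt is now 45° in the tool's x plane. The measurements agree with the sizes given:

| Item | Measured |
|---|---|
| Bottle | (0.520, −0.204), cap at 0.249 m |
| Bin centre | (0.518, 0.264), yaw about 93° |
| Doorway middle | (0.522, 0.180) |

A straight +y push will do. Next I'll travel high to behind the bottle.

```bash
python3 -m handwheel '[40,0,-1.5,0,0, 40,0.2,-3,0,0, 40,0.4,-4.5,-0.5,1, 40,0.6,-6,-1,2, 40,0.8,-7.5,-1.5,3, 40,1,-9,-2,4, 40,1.2,-10.5,-2,5, 40,1.2,-12,-2,5]'|sed -n 1,4p
python3 -m handwheel '[40,0,-1.5,0,0, 40,0,-3,0,0, 40,0,-4.5,0,0, 40,0,-6,0,0, 40,0,-7.5,0,0, 40,0,-9,0,0, 40,0,-10.5,0,0, 40,0,-12,0,0]'|sed -n 1,4p
python3 -c "
from workcell import monitor
o=monitor.get_obs();print(o['q'],o['ee_pos'],o['eef_rot'])"
```

```text
t: 14.15
ee_pos: [0.5138, 0.4723, 0.5062]
eef_rot: [[-0.036, 0.999, -0.005], [0.704, 0.029, 0.709], [0.709, 0.022, -0.705]]
force: [1.7, 0.2, -0.4]
t: 15.15
ee_pos: [0.5133, -0.0072, 0.5071]
eef_rot: [[-0.033, 0.999, -0.001], [0.705, 0.024, 0.708], [0.708, 0.023, -0.706]]
force: [1.2, -0.4, 0.1]
[-36.45885977   3.98409315  78.59523685  41.4093789  120.63299309
 -24.04940716] [ 0.51334487 -0.00715804  0.50714526] [[-0.03320289  0.99944798 -0.00114152]
 [ 0.70532692  0.024241    0.70846758]
 [ 0.70810416  0.02271802 -0.70574244]]
```

```bash
python3 -m handwheel '[40,0,0,0,0, 40,0,-1.5,-0.5,0, 40,0.2,-3,-1,0, 40,0.2,-4.5,-2,0, 40,0.2,-6,-3,0, 40,0.2,-6,-3,0, 40,0.2,-6,-3,0]'|sed -n 1,4p
python3 - <<'E'
from workcell import monitor,cams
import cv2,numpy as np
o=monitor.get_obs();print(o['q'],o['ee_pos'])
a=cams.grab_frame('side')['img'][130:430,100:500];b=cams.grab_frame('top')['img'][130:430,200:600]
cv2.imwrite('pics/p2.png',np.hstack([a,b])[:,:,::-1])
E
```

```text
t: 16.02
ee_pos: [0.5223, -0.2452, 0.3859]
eef_rot: [[-0.031, 1.0, -0.002], [0.704, 0.023, 0.71], [0.71, 0.021, -0.704]]
force: [0.3, 0.5, -0.9]
[-51.68542772  24.62453966  67.1422132   31.34048971 122.43270284
 -44.64920541] [ 0.52228504 -0.24516828  0.38592348]
```

View pics/p2.png

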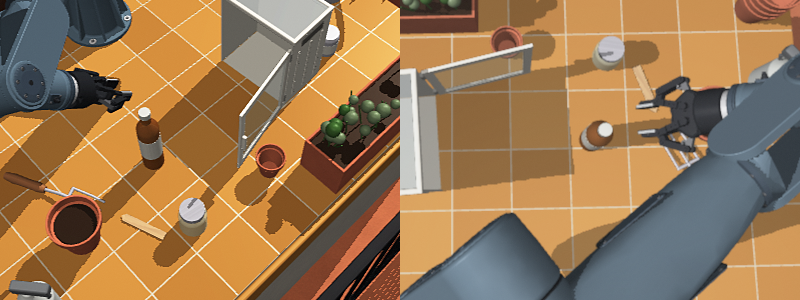

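Left crop (side): the tool is behind and above the bottle, sloped 45°. Right crop (top): the fingers are on the −y side of the bottle at x≈0.52, with the pot and fork below the wrist. I'll descend in part and check the clearance.

```bash
python3 -m handwheel '[40,0,-0.1,-1.5,0, 40,0,-0.1,-3,0, 40,0,-0.1,-4.5,0, 40,0,-0.1,-6,0, 40,0,-0.1,-7.2,0, 40,0,-0.1,-7.2,0]'
python3 - <<'E'
from workcell import monitor,cams
import cv2,numpy as np
o=monitor.get_obs();print(o['q'],o['ee_pos'])
a=cams.grab_frame('side')['img'][180:430,50:370]
cv2.imwrite('pics/p3.png',cv2.resize(a,None,fx=2,fy=2)[:,:,::-1])
E
```

```text
t: 16.88
ee_pos: [0.5217, -0.2464, 0.0969]
eef_rot: [[-0.031, 1.0, -0.005], [0.702, 0.025, 0.712], [0.712, 0.019, -0.702]]
force: [-0.3, 0.5, 1.1]
grip_width: 0.0401
grip_force: 0.0
[-51.75506419  40.89551551  78.04643306  26.23871022  98.7569856
 -58.60261074] [ 0.52165362 -0.24642962  0.09693268]
```

View pics/p3.png

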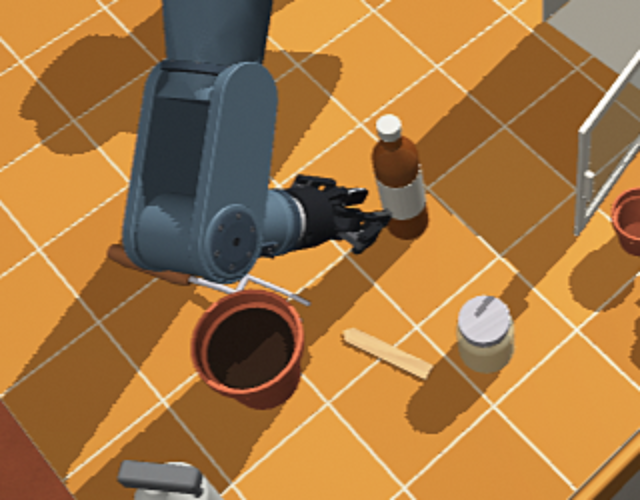

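Run:
```python
import pickle
from h import *
S=pickle.load(open('d0.pkl','rb'))['side']
for L in (.15,.2,.25,.3,.35):
    for dx in(0,.05): print(L,dx,proj(S,(.522+dx,-.246-.712*L,.097+.702*L)),round(-.246-.712*L,3),round(.097+.702*L,3))
```

```text
0.15 0 [np.float64(198.9), np.float64(288.9)] -0.353 0.202
0.15 0.05 [np.float64(211.9), np.float64(302.2)] -0.353 0.202
0.2 0 [np.float64(184.2), np.float64(291.2)] -0.388 0.237
0.2 0.05 [np.float64(197.4), np.float64(304.9)] -0.388 0.237
0.25 0 [np.float64(168.6), np.float64(293.5)] -0.424 0.272
0.25 0.05 [np.float64(182.0), np.float64(307.8)] -0.424 0.272
0.3 0 [np.float64(152.0), np.float64(296.0)] -0.46 0.308
0.3 0.05 [np.float64(165.5), np.float64(310.8)] -0.46 0.308
0.35 0 [np.float64(134.2), np.float64(298.7)] -0.495 0.343
0.35 0.05 [np.float64(147.9), np.float64(314.0)] -0.495 0.343
```

The wrist underside will end about 150 mm up, which clears the 122 mm pot. I'll go down the rest of the way.

```bash
python3 -m handwheel '[40,0,0,-0.7,0, 40,0,0,-1.4,0, 40,0,0,-1.9,0, 40,0,0,-2.1,0, 40,0,0,-2.1,0]'
python3 -m handwheel '[40,0,0.1,0,0, 40,0,0.2,0,0, 40,0,0.3,0,0, 40,0,0.4,0,0, 40,0,0.5,0,0, 40,0,0.6,0,0, 40,0,0.7,0,0, 40,0,0.8,0,0]'
python3 - <<'E'
from workcell import monitor,cams
import cv2,numpy as np
a=cams.grab_frame('side')['img'][200:350,150:350];b=cams.grab_frame('top')['img'][200:350,300:500]
cv2.imwrite('pics/p4.png',cv2.resize(np.hstack([a,b]),None,fx=2,fy=2)[:,:,::-1])
E
```

```text
t: 17.55
ee_pos: [0.5227, -0.2496, 0.015]
eef_rot: [[-0.033, 0.999, -0.001], [0.705, 0.024, 0.709], [0.708, 0.023, -0.706]]
force: [0.1, 0.9, 0.9]
grip_width: 0.0403
grip_force: 0.0
t: 18.55
ee_pos: [0.5225, -0.2174, 0.0143]
eef_rot: [[-0.032, 0.999, -0.001], [0.705, 0.023, 0.709], [0.708, 0.022, -0.706]]
force: [0.0, -3.2, -0.4]
grip_width: 0.0404
grip_force: 1.7
```

View pics/p4.png

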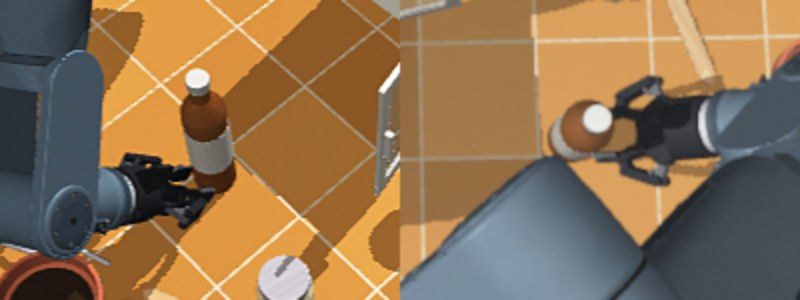

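The side and top views show the bottle upright, cradled low between the fingertips and sliding at about 3 N. I'll push on.

```bash
python3 -m handwheel '[40,0,0.1,0,0, 40,0,0.3,0,0, 40,0,0.5,0,0, 40,0,0.7,0,0, 40,0,0.9,0,0, 40,0,1.1,0,0, 40,0,1.3,0,0, 40,0,1.4,0,0]'
python3 -m handwheel '[40,0,0.1,0,0, 40,0,0.3,0,0, 40,0,0.5,0,0, 40,0,0.7,0,0, 40,0,0.9,0,0, 40,0,1.1,0,0, 40,0,1.3,0,0, 40,0,1.4,0,0]'
cat > cap.py <<'E'
from workcell import monitor,cams
import cv2,numpy as np
from h import *
o=monitor.get_obs();p=np.array(o['ee_pos']);print('tcp',p.round(4))
fs={n:cams.grab_frame(n) for n in('top','side')};c={}
for n,f in fs.items():
    e=np.array(proj(f,[p[0],p[1]+.026,.25]));hsv=cv2.cvtColor(f['img'],cv2.COLOR_RGB2HSV)
    m=((hsv[...,1]<60)&(hsv[...,2]>130)).astype(np.uint8)
    k,l,s,q=cv2.connectedComponentsWithStats(m)
    i=min([i for i in range(1,k) if 40<s[i][4]<260],key=lambda i:np.hypot(*(q[i]-e)));c[n]=q[i];print(n,e,q[i].round(1),s[i][4])
print('cap',tri(fs['top'],c['top'],fs['side'],c['side']).round(4))
E
python3 cap.py
```

```text
t: 19.65
ee_pos: [0.5223, -0.1607, 0.0142]
eef_rot: [[-0.032, 0.999, -0.001], [0.705, 0.024, 0.709], [0.709, 0.022, -0.705]]
force: [-0.8, -3.5, 0.6]
grip_width: 0.0399
grip_force: 1.7
t: 20.65
ee_pos: [0.5222, -0.1047, 0.0142]
eef_rot: [[-0.032, 0.999, -0.001], [0.705, 0.024, 0.709], [0.709, 0.022, -0.705]]
force: [-0.2, -4.0, 1.0]
grip_width: 0.0402
grip_force: 1.8
tcp [ 0.5222 -0.1047  0.0142]
top [345.6 259.3] [345.4 260.1] 169
side [282.1 212.9] [282.4 212.8] 90
cap [ 0.5211 -0.0777  0.2481]
```

```bash
for i in 1 2 3 4 5; do python3 -m handwheel '[40,0,0.1,0,0, 40,0,0.3,0,0, 40,0,0.5,0,0, 40,0,0.7,0,0, 40,0,0.9,0,0, 40,0,1.1,0,0, 40,0,1.3,0,0, 40,0,1.4,0,0]'|sed -n '2p;4p'; done
python3 cap.py
```

```text
ee_pos: [0.5222, -0.0487, 0.0142]
force: [-0.4, -4.6, 0.6]
ee_pos: [0.5222, 0.0073, 0.0142]
force: [0.5, -3.5, 0.7]
ee_pos: [0.5221, 0.0633, 0.0142]
force: [0.1, -3.0, 0.8]
ee_pos: [0.5221, 0.1193, 0.0142]
force: [-0.2, -4.0, 1.3]
ee_pos: [0.5221, 0.1752, 0.0142]
force: [0.2, -3.4, 1.1]
tcp [0.5221 0.1752 0.0142]
top [213. 262.] [252.  343.5] 58
side [359.3 153.7] [432.4 162.8] 169
cap [0.5564 0.206  0.3262]
```

```bash
python3 -m handwheel '[40,0,0.1,0,0, 40,0,0.3,0,0, 40,0,0.5,0,0, 40,0,0.7,0,0, 40,0,0.9,0,0, 40,0,1.05,0,0, 40,0,1.15,0,0, 40,0,1.15,0,0]'|sed -n '2p;4p'
python3 -m handwheel '[40,0,-0.1,0,0, 40,0,-0.4,0,0, 40,0,-1,0,0, 40,0,-2,0,0, 40,0,-3.5,0,0, 40,0,-5,0,0, 40,0,-6,0,0, 40,0,-6,0,0]'|sed -n '1,2p;4p'
python3 - <<'E'
from workcell import monitor,cams
import cv2,numpy as np,pickle
d={n:cams.grab_frame(n) for n in('side','top')};pickle.dump(d,open('d1.pkl','wb'))
a=d['side']['img'][60:360,200:600];b=d['top']['img'][130:430,80:480]
cv2.imwrite('pics/p5.png',np.hstack([a,b])[:,:,::-1])
E
```

```text
ee_pos: [0.5221, 0.2212, 0.0143]
force: [0.5, -1.2, 0.0]
t: 27.85
ee_pos: [0.5233, -0.0236, 0.0143]
force: [0.8, 0.1, -0.3]
```

View pics/p5.png

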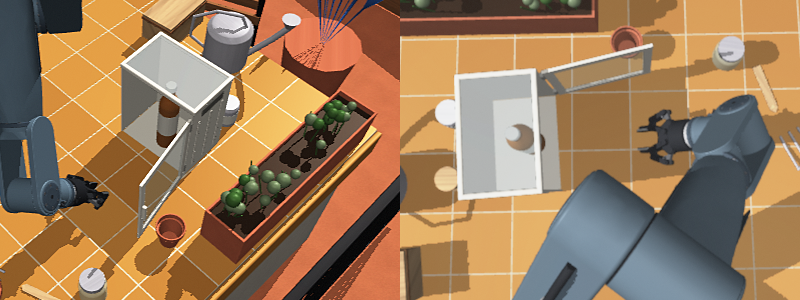

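The bottle stands upright inside: cap at (172,88) in the left crop, body behind the doorway at (520,137) in the right crop. The door is still open. Next I'll go round to the door's outer (+x) side.

```bash
python3 -m handwheel '[10,0,-1,0.5,0, 0,0,-2,1.5,0, 0,0,-3,2.5,0, 0,0,-3.4,4,0, 0,0,-3.4,4.5,0, 0,1.5,-3.4,4.5,0, 0,3,-3.4,4.5,0, 0,3,-3.4,4.5,0]'|sed -n '1,4p'
python3 -m handwheel '[0,1.5,0,0,0, 0,3,0,0,0, 0,3.3,0,0,0, 0,3.3,0,0,0]'|sed -n '1,4p'
python3 - <<'E'
import pickle
from h import *
from workcell import monitor
o=monitor.get_obs();print(o['q'],o['ee_pos'],o['grip_width'])
T=pickle.load(open('d1.pkl','rb'))['top'];print('cap',ray(T,197,261,.25),'door end',ray(T,331,176,.272), 'planter corner',ray(T,277,150,.1),ray(T,262,120,.2))
E
```

```text
t: 28.95
ee_pos: [0.6441, -0.1521, 0.1918]
eef_rot: [[-0.034, 0.999, -0.005], [0.703, 0.028, 0.71], [0.71, 0.021, -0.704]]
force: [-0.9, 0.4, -1.1]
t: 29.45
ee_pos: [0.7738, -0.1534, 0.1921]
eef_rot: [[-0.032, 0.999, -0.005], [0.703, 0.026, 0.71], [0.71, 0.019, -0.704]]
force: [0.3, -0.1, 0.2]
[-33.94876754  54.40465596  43.08875865  38.02144256 107.77985329
 -32.26196508] [ 0.77375662 -0.15340965  0.19210898] 0.00019325347345803095
cap [0.52503464 0.23501153 0.25      ] door end [ 0.69782405 -0.05150838  0.272     ] planter corner [0.81165177 0.07507147 0.1       ] [0.85194306 0.101428   0.2       ]
```

```bash
python3 -m handwheel '[0,0,0.8,0,0, 0,0,1.8,0,0, 0,0,2.8,0,0, 0,0,3.5,0,0, 0,0,3.5,0,0]'|sed -n '1,4p'
python3 -m handwheel '[0,-0.5,0,0,0, 0,-1,0,0,0, 0,-1.5,0,0,0, 0,-2,0,0,0, 0,-2.5,0,0,0, 0,-3,0,0,0, 0,-3.5,-0.1,0,0, 0,-4,-0.1,0,0]'|sed -n '1,4p'
python3 - <<'E'
from workcell import cams
import cv2,numpy as np
a=cams.grab_frame('side')['img'][60:360,200:600];b=cams.grab_frame('top')['img'][130:430,80:480]
cv2.imwrite('pics/p6.png',np.hstack([a,b])[:,:,::-1])
E
```

```text
t: 30.08
ee_pos: [0.7733, -0.0127, 0.1948]
eef_rot: [[-0.034, 0.999, -0.003], [0.705, 0.026, 0.709], [0.709, 0.022, -0.705]]
force: [0.1, -0.1, -0.8]
t: 31.08
ee_pos: [0.6136, -0.0213, 0.1943]
eef_rot: [[-0.031, 1.0, 0.001], [0.705, 0.021, 0.708], [0.708, 0.023, -0.706]]
force: [0.9, -0.6, -0.5]
```

View pics/p6.png

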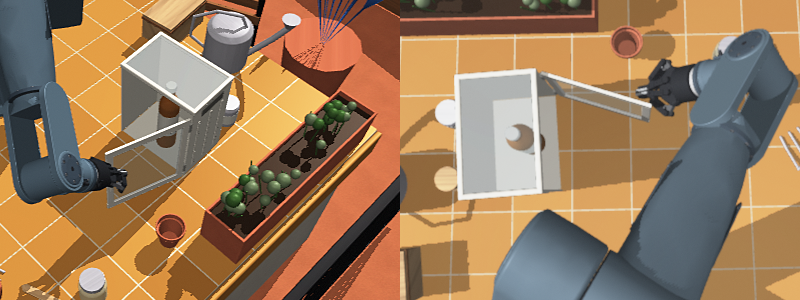

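The door is swinging shut, with its free edge now near (650,113) in the right crop and the tip on its outer face. The small pot is untouched. I'll continue along the arc.

```bash
python3 -m handwheel '[0,-0.5,0.1,0,0, 0,-1,0.3,0,0, 0,-1.45,0.5,0,0, 0,-1.8,0.7,0,0, 0,-2.15,0.95,0,0, 0,-2.5,1.2,0,0, 0,-2.8,1.6,0,0, 0,-3.1,2,0,0]'|sed -n '1,4p'
python3 -m handwheel '[0,-0.25,0.3,0,0, 0,-0.5,0.6,0,0, 0,-0.7,0.9,0,0, 0,-0.9,1.2,0,0, 0,-1,1.5,0,0, 0,-1.1,1.8,0,0, 0,-1.1,1.8,0,0]'|sed -n '1,4p'
python3 - <<'E'
from workcell import cams
import cv2,numpy as np
a=cams.grab_frame('side')['img'][60:360,200:600];b=cams.grab_frame('top')['img'][130:430,80:480]
cv2.imwrite('pics/p7.png',np.hstack([a,b])[:,:,::-1])
E
```

```text
t: 32.17
ee_pos: [0.4908, 0.0599, 0.1945]
eef_rot: [[-0.032, 0.999, 0.001], [0.706, 0.022, 0.708], [0.708, 0.023, -0.706]]
force: [0.4, -0.7, -0.2]
t: 33.05
ee_pos: [0.4458, 0.1336, 0.1942]
eef_rot: [[-0.033, 0.999, -0.002], [0.705, 0.025, 0.709], [0.709, 0.022, -0.705]]
force: [0.7, 0.2, -0.4]
```

View pics/p7.png

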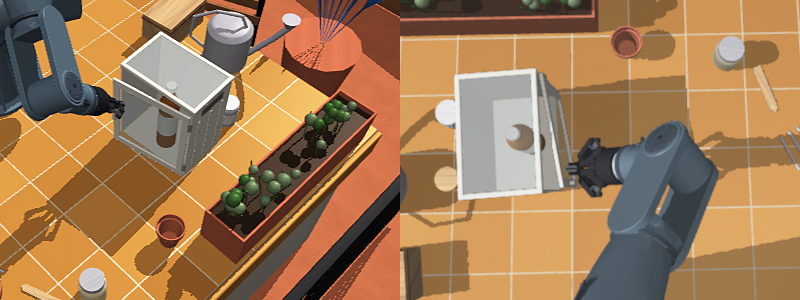

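The door is nearly shut, with its edge about 25 mm off the doorway at (568,185) in the right crop. I'll press it home with +y steps near the free edge.

```bash
python3 -m handwheel '[0,-0.2,0.15,0,0, 0,-0.4,0.3,0,0, 0,-0.4,0.45,0,0, 0,-0.4,0.55,0,0]'|sed -n '1,2p;4p'
for i in 1 2 3 4 5; do python3 -m handwheel '[0,0,0.05,0,0, 0,0,0.1,0,0, 0,0,0.1,0,0]' | sed -n '2p;4p'; done
```

```text
t: 33.65
ee_pos: [0.4305, 0.1548, 0.1943]
force: [2.9, 0.7, -1.6]
ee_pos: [0.4302, 0.1588, 0.1942]
force: [3.0, 0.9, -0.5]
ee_pos: [0.4301, 0.1624, 0.1941]
force: [-0.3, -2.7, 0.4]
ee_pos: [0.4303, 0.163, 0.194]
force: [-10.5, -29.3, 9.2]
ee_pos: [0.4307, 0.1635, 0.1939]
force: [-20.9, -55.2, 19.7]
ee_pos: [0.4309, 0.164, 0.1938]
force: [-30.7, -80.0, 30.9]
```

The door is at its stop. I'll retreat and check.

```bash
python3 -m handwheel '[0,0,-0.1,0,0, 0,0,-0.3,0,0, 0,0,-1,0,0, 0,0,-2,0,0, 0,0,-3,0.5,0, 0,0,-3,0.5,0, 0,0,-3,0.5,0]'|sed -n '1,4p'
python3 - <<'E'
from workcell import cams
import cv2,numpy as np
from h import *
s=cams.grab_frame('side');t=cams.grab_frame('top')
a=s['img'][60:260,280:480];b=t['img'][180:380,110:310]
cv2.imwrite('pics/p8.png',cv2.resize(np.hstack([a,b]),None,fx=2,fy=2)[:,:,::-1])
E
```

```text
t: 36.4
ee_pos: [0.4299, 0.0553, 0.2139]
eef_rot: [[-0.032, 1.0, -0.002], [0.704, 0.023, 0.71], [0.709, 0.021, -0.705]]
force: [-0.2, 0.8, -0.4]
```

View pics/p8.png

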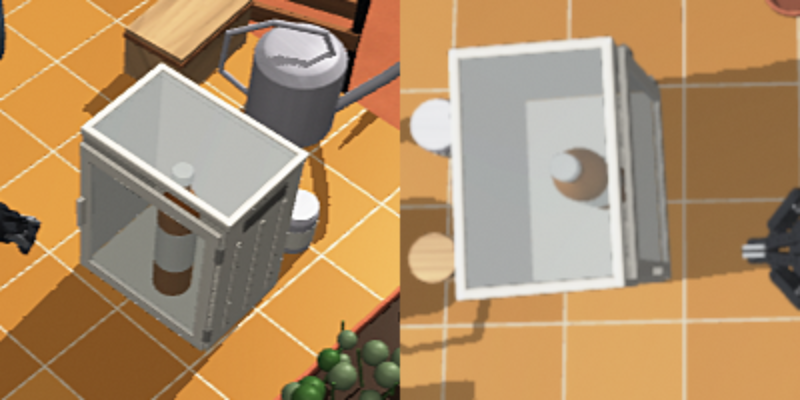

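The door lies flush and parallel with the doorway. The bottle stands upright inside, with its cap at (183,172) in the left crop, and the robot is clear of everything. Handing in.

```bash
python3 -c "
from workcell import job
print(job.finish_job())"
```

```text
the job is handed in; nothing more can be done
None
```

The bottle stands upright inside the bin, the door is pushed shut against its stop and the job is handed in; the hand-in returned no verdict, and pressing the door home peaked at about 90 N on the wrist (limit 120 N).

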